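# Set the spice mill's click wheel to the yellow dot and start it

### The arm

A 6-joint arm with a two-finger parallel gripper is mounted at the origin on the work surface. World frame = base frame: x ahead of the robot, y to its left, z up, the work surface at z = 0. Lengths are in m, angles in rad, forces in N, time in s.
With the tool pointing down it reaches from about 0.4 to 0.825 m from the base axis. Payload 7 kg.
Tool frame: the origin (TCP) lies at the very end of the fingers, on their centre line; the grasp point (between the pads) lies 19 mm behind it; z points along the fingers, x is the direction in which the jaws open and shut, and the axes are right-handed (so a half turn about z gives the same grasp; the last joint's range is limited). The gripper opens to 88 mm and grips with 3 to 60 N. Pads are 19 mm wide; open, the fingers measure 130 mm over their backs; the gripper's body (78 mm by 193 mm) begins 47 mm behind the grasp point.
Start: joints at [-0.857, 0.359, 0.012, 0, -1.224, -0.288], TCP at [0.279, -0.615, 0.227] pointing down, gripper open.
Joint ranges: [-3.07, 3.07], [-1.43, 2.12], [-1.02, 1.25], [-3.03, 1.67], [-3.05, -0], [-3.03, 3.03]. Speed limits (rad/s): [2.39, 2.39, 3.01, 3.14, 3.14, 3.14].

### API

Orientations are given as [roll, pitch, yaw] about the fixed x, y, z axes, in that order (R = Rz(yaw) Ry(pitch) Rx(roll)).
In Python, from station import telemetry, grab_frame, arm, regions_of, pinpoint gives the robot as it stands. The module is installed in compiled form; this text tells all that it offers.
- The arm moves only by the shell command python3 -m inch 'ROWS' [FORCE]. ROWS is text: rows parted by semicolons, each of 7 numbers parted by spaces: the opening, from 0 (shut) to 1 (fully open), then the shift along the world's x, y, z in cm, then the turn, a rotation vector about the world's x, y, z in degrees. A call has 1 to 12 rows; each row is the pose to reach, as a shift and turn from the pose measured when the call began; what a row does not reach only later rows make up. A row lasts 1/8 s, in which the tool goes at most 62.5 mm and 10.7 degrees, less where a joint would pass 70% of its speed; a pose out of reach is approached as far as the arm can. A call with a gripper value outside its range is refused whole. The fingers move at their own pace and stop on an object; FORCE is the grip in N (left out, the last holds). Time passes only in rows, so rows that repeat a pose let the fingers close. It gives the time, the measured TCP pose, the force and the opening at its end, in the units of the state.
- telemetry.get_state(): the state, without advancing time (a new reading comes with each control period).
- grab_frame(name): name is "scene" or "top" or "wrist"; returns a dict with "pixels" (480x640x3 uint8, red, green, blue), "fx", "fy", "cx", "cy" (pixels), "R" (3x3) and "t" (3): a world point X has camera coordinates R X + t. Camera axes: x right, y down, z forward; pixel columns grow to the right and rows downward; lengths in m; the calibration is good to about 2 mm. A picture is of the moment at which its call begins. There is no depth.
- arm.job_done(): hands the job in, once; it reports no verdict.
Trained networks look in the newest picture that a camera, given by its name, has taken for a name from the list of things; names that differ only in an ending like _2 or _b are one class to them, and where a whole thing is asked for, a point or a joint stands for the part that bears it (a point fixed in the world has none). Each returns a list of dicts, best first, with "p" (0 to 1); they miss things now and then, are a little off and sometimes report something else, mostly with a low value. They report only what shows in the picture. A call takes as long as a camera call.
- regions_of(camera, name): "pixels" (480x640 bool, what is visible of it) and "bbox" ([left, top, right, bottom] in pixels, round what is visible of it).
- pinpoint(camera, name): "location" ([column, row] in pixels: a listed point, or the origin of a listed thing).
The state is a dict: "t": time; "q": joint angles; "qd": joint speeds; "joint_efforts": joint torques, N m; "eef_pos": TCP position; "ee_rot": TCP orientation; "force": force on the tool from outside, world axes, zero at the start; "moment": the same for the moment, N m; "width": finger opening in m.
Only numpy, scipy, OpenCV 4.12 (cv2) and the standard library are available. Lean on these libraries where they do the work, as an engineer would, in place of code of your own. Each camera call takes 0.05 s, during which the arm holds its last target. There are 200 camera calls.

### The job

Set the spice mill for coarse pepper and start it: with a fingertip, flick the black lobed grind wheel on top of the mill anticlockwise (seen from above), click by click, until its yellow dot has clicked in at the red pointer on the steel cap, and only then press the green start button right down and let it spring up again. Work lightly with the fingertips only: pick nothing up, do not shove or tip the mill, and leave everything around it standing as it is.

Things in the scene. Friction and masses are not known exactly. Their poses are not given: they have to be found in the camera images.
- mill: white spice mill, loose, about 2.6 kg: base plate 14 mm high, column at its rear, head with a flat deck 165 mm up overhanging to the front over a spout. Origin at surface level, straight below the grind wheel's axis; z up, -x its front (roughly towards the robot), +x its rear. Base from x -78 to 128 mm, head and column x -50 to 127 mm; all within y +-63 mm.
- grind_wheel (a joint): turn of the black wheel lying flat on the mill's head about its upright axis, rad, growing anticlockwise seen from above. It clicks into rest every 0.524 rad (30 degrees) at 0, 0.524, 1.047 ...; stops just below 0 and above 4.71. Yellow dot at the pointer: 3.14. Starts 2 to 5 clicks short of it. Past half-way to the next click it is sprung on by itself; about 2 N at a lobe moves it.
- wheel_axis (a point): point on the wheel's axis at half its thickness, 177 mm above the surface. The wheel is 18 mm thick (168 to 186 mm up): a disc of radius 45 mm with six round lobes every 60 degrees (upright posts of radius 7 mm centred 51 mm from the axis, outermost 58 mm; 37 mm free between neighbours). A fixed steel cap 58 mm across stands on its middle up to 213 mm.
- dot_lobe (a point): centre of the lobe next to the yellow dot, at half the wheel's thickness, 51 mm from the axis; it turns with the wheel. At joint value 3.14 it points to the mill's front (-x); at value q the mill-frame angle of this lobe is q (anticlockwise from the mill's +x)
- yellow_dot (a point): centre of the yellow dot (11 mm) on the wheel's upper face, 41 mm from the axis, 187 mm above the surface; small white dots mark the other clicks, growing from fine to coarse
- pointer (a point): outer end of the fixed red pointer on the rim of the mill's steel cap, 33 mm from the axis towards the mill's front (-x), 193 mm above the surface
- start (a joint): travel of the green round start button, m: 0 up, 0.006 fully down; sprung, about 4.5 N to push it down, returns by itself
- start_top (a point): centre of the start button's top face (26 mm across), on the mill's rear deck 96 mm behind the wheel's axis, 187 mm above the surface; black housing 42 mm across around it, 10 mm lower
- saucer: white saucer 100 mm across, 14 mm high, on the mill's base plate under the spout; origin under its centre
- jar_center (a point): centre of the glass spice jar with steel screw lid, 48 mm across, 100 mm high, left of the mill
- clip: green clothes-hanger clip lying to the right of the mill, about 90 x 30 x 19 mm; origin under its middle
- pot: upturned steel steamer pot, 226 mm across, 105 mm high, a loop handle on either side reaching 139 mm from its centre; origin under its centre
- basket: round bamboo basket, 193 mm across, 70 mm high; origin under its centre
- basket_lid: its bamboo lid with a loop handle, 197 mm across, 50 mm high; origin under its centre, on the basket
- spoon: steel spoon lying flat on the surface, ahead and left of the robot base

How it is judged:
On the way, in this order (a step that is already met when the one before it is completed fails the run):
1. the wheel has clicked in with the yellow dot at the pointer (value of joint grind_wheel between 3.0416 and 3.2416 rad and velocity of joint grind_wheel between -0.1 and 0.1 rad/s and value of joint start below 0.002 m), for 0.3 s.
2. then the start button is pressed right down, the wheel still at the yellow dot (value of joint grind_wheel between 3.0416 and 3.2416 rad and value of joint start above 0.005 m), for 0.1 s.
At the end, for the whole second after the job is handed in: the wheel rests in its click with the yellow dot at the pointer (within 0.1 rad), the start button is up again, and the mill and everything around it stand within 20 mm of where they were (value of joint grind_wheel between 3.0416 and 3.2416 rad and velocity of joint grind_wheel between -0.1 and 0.1 rad/s and value of joint start below 0.0015 m and distance of each of mill, saucer, jar_center, clip, pot, basket, basket_lid, spoon from where it was at the start of the episode below 0.02 m and angle between mill's own z axis and vertical below 0.05 rad); the robot touches nothing.
It fails at once if the start button is pressed while the wheel is not at the yellow dot (value of joint start above 0.003 m and not (value of joint grind_wheel between 3.0416 and 3.2416 rad)).
It fails at once if the mill is shoved more than 20 mm, tipped or lifted (distance of mill from where it was at the start of the episode above 0.02 m or angle between mill's own z axis and vertical above 0.08 rad or height (world z) of mill above 0.008 m).
It fails at once if the wheel is struck or squeezed hard (over 25 N) (contact force between the fingers and grind_wheel above 25 N).
It fails at once if one of the things around (saucer, jar, clip, pot, basket, lid, spoon) is picked up or moved more than 20 mm (distance of any of saucer, jar_center, clip, pot, basket, basket_lid, spoon from where it was at the start of the episode above 0.02 m).
It also fails if it takes over 72 s, if anything falls off the work surface, if the arm or the gripper's body presses on something with over 40 N, if the wrist force passes 120 N, or if a joint passes its speed limit or range.

## Working session

There is one attempt and no reset: what is moved stays moved. The work goes in short steps, Python scripts to look and compute and a shell command to move; the robot and the scene stay as the last step left them, time stands still between calls to the robot, and variables do not carry over. Pictures are saved under pics/ and viewed, about 8 in all and at most 12, crops included, and the job is handed in when it is done.

```bash
mkdir -p pics
cat > h.py <<'E'
import numpy as np, cv2
from station import telemetry, grab_frame, arm, regions_of, pinpoint
def ray(f,p):
    R=np.array(f["R"]);t=np.array(f["t"]);d=R.T@np.array([(p[0]-f["cx"])/f["fx"],(p[1]-f["cy"])/f["fy"],1]);return -R.T@t,d
def atz(f,p,z):
    c,d=ray(f,p);return c+d*(z-c[2])/d[2]
def save(f,n,crop=None,s=1):
    im=cv2.cvtColor(f["pixels"],cv2.COLOR_RGB2BGR)
    if crop: im=im[crop[1]:crop[3],crop[0]:crop[2]]
    cv2.imwrite("pics/"+n,cv2.resize(im,None,fx=s,fy=s,interpolation=cv2.INTER_CUBIC))
E
python3 - <<'E'
from h import *
Z=dict(wheel_axis=.177,dot_lobe=.177,yellow_dot=.187,pointer=.193,start_top=.187,mill=0,jar_center=.05)
ims=[]
for c in("top","scene"):
    f=grab_frame(c);save(f,c+"0.png");print(c,"cam",ray(f,(320,240))[0].round(3))
    for n,z in Z.items():
        r=pinpoint(c,n)
        for k in r[:2]: print(n,round(k["p"],2),np.round(k["location"],1),atz(f,k["location"],z).round(4))
s=telemetry.get_state();print(s["t"],s["eef_pos"],s["ee_rot"],s["width"])
E
```

```text
top cam [0.364 0.002 1.621]
wheel_axis 0.96 [284.1 193. ] [0.547  0.0926 0.177 ]
dot_lobe 0.65 [261. 194.] [0.5456 0.1486 0.177 ]
yellow_dot 0.83 [264.7 193.8] [0.5446 0.1386 0.187 ]
pointer 0.82 [281.9 205.4] [0.5153 0.0972 0.193 ]
start_top 0.41 [273.1 153.4] [0.6421 0.1172 0.187 ]
mill 0.55 [284.8 200.9] [0.5479 0.1021 0.    ]
jar_center 0.6 [225.3 220.4] [0.4935 0.2562 0.05  ]
scene cam [ 1.345 -0.785  1.009]
wheel_axis 0.73 [374.5 230.4] [0.5618 0.0938 0.177 ]
dot_lobe 0.96 [384.  221.1] [0.5487 0.1438 0.177 ]
yellow_dot 0.9 [381.1 218. ] [0.5432 0.1374 0.187 ]
pointer 0.78 [362.8 219.6] [0.5224 0.0891 0.193 ]
start_top 0.65 [406.  234.7] [0.6375 0.1299 0.187 ]
start_top 0.5 [193.8 380.3] [ 0.6848 -0.5182  0.187 ]
mill 0.57 [369.  282.1] [0.5591 0.0895 0.    ]
mill 0.45 [466.9 229.3] [0.585  0.5054 0.    ]
jar_center 0.49 [392.3 231.2] [0.4805 0.2652 0.05  ]
0.8 [ 0.27880316 -0.61473466  0.22657802] [3.14157423e+00 5.97871974e-05 1.99662857e+00] 0.08718087374538969
```

View pics/top0.png

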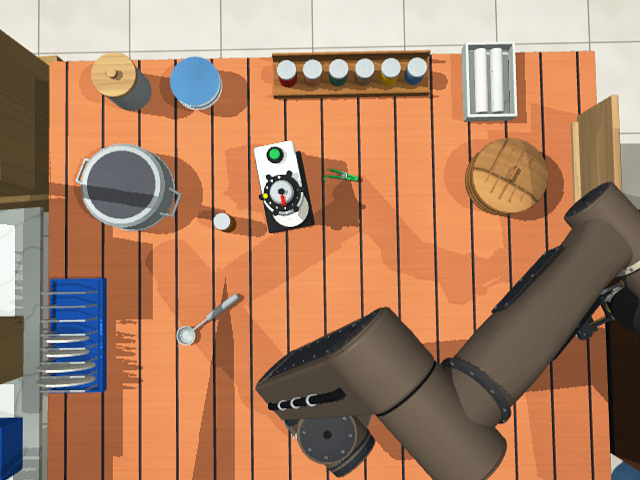

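View pics/scene0.png

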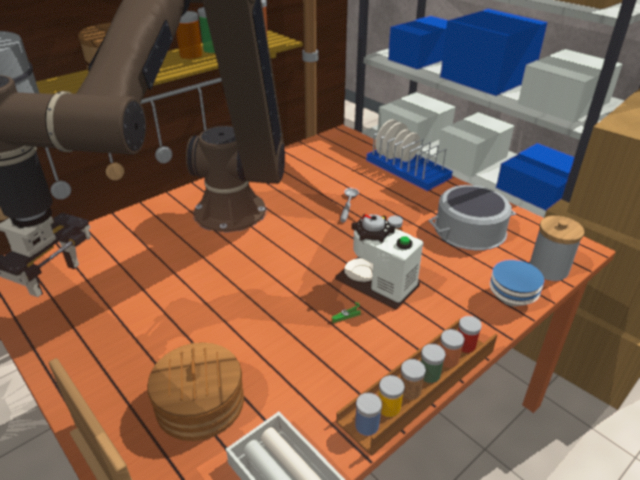

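The top view shows the mill with the wheel at about (283,194), the yellow dot at left (265,194), the red pointer at (283,203) and the green button at (274,154). In the scene view the arm is clear of it. Next I'll get the mill's yaw and the wheel value from colour.

Run:
```python
from h import *
f=grab_frame("top");im=f["pixels"];save(f,"crop0.png",(235,130,335,240),6)
h=cv2.cvtColor(im,cv2.COLOR_RGB2HSV).astype(int);H,S,V=h[...,0],h[...,1],h[...,2]
box=np.zeros(H.shape,bool);box[140:235,250:315]=1
P={}
for n,m,z in(("green",(H>45)&(H<80)&(S>150)&(V>60),.187),("yellow",(H>22)&(H<35)&(S>150)&(V>120),.187),("red",((H<4)|(H>176))&(S>190)&(V>120),.195)):
    m=m&box;ys,xs=np.nonzero(m);c=(xs.mean(),ys.mean());P[n]=atz(f,c,z);print(n,m.sum(),np.round(c,1),P[n].round(4))
r=regions_of("top","grind_wheel")
for k in r[:1]:
    ys,xs=np.nonzero(k["pixels"]);b=k["bbox"];print(k["p"],b,atz(f,((b[0]+b[2])/2,(b[1]+b[3])/2),.18))
```

```text
green 99 [274.1 153.6] [0.6416 0.1148 0.187 ]
yellow 22 [264.9 195.5] [0.5406 0.1383 0.187 ]
red 34 [282.9 200.6] [0.5264 0.0946 0.195 ]
0.66 [260.4, 168.4, 308.0, 215.5] [0.54918141 0.09212501 0.18      ]
```

View pics/crop0.png

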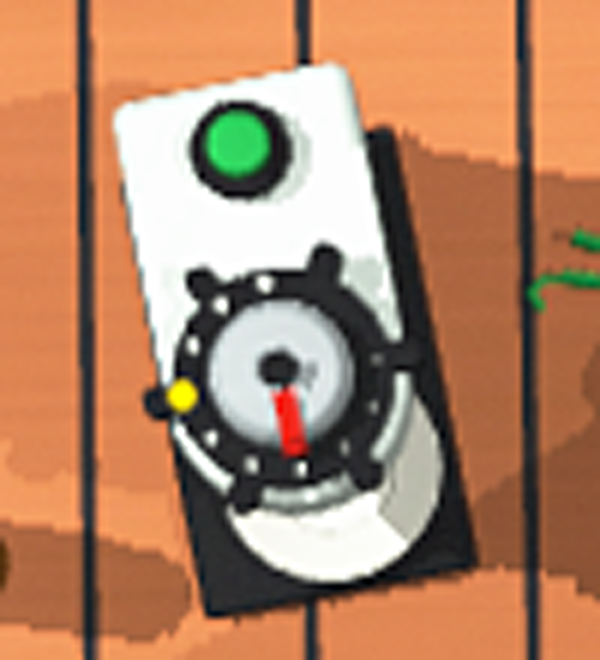

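```bash
python3 -m inch '0 3 4 3 0 0 0; 0 6 9 6 0 0 8; 0 9 15 6 0 0 16; 0 12 21 6 0 0 24; 0 14 27 6 0 0 32; 0 15 33 6 0 0 40; 0 15 39 6 0 0 48; 0 15 45 6 0 0 56; 0 15 51 6 0 0 64; 0 15 57 6 0 0 72; 0 15 63 6 0 0 76.3; 0 15 69 6 0 0 76.3' 10 | tail -5
python3 - <<'E'
from h import *
s=telemetry.get_state();print(s["t"],s["eef_pos"],np.degrees(s["ee_rot"]),s["width"],s["q"])
E
```

```text
t: 2.4
eef_pos: [0.4284, 0.0773, 0.2872]
ee_rot: [3.141, 0.002, -2.953]
force: [1.9, -0.1, 0.7]
width: 0.0006
2.4 [0.42837431 0.07728842 0.28719872] [ 1.79965678e+02  9.03611442e-02 -1.69217250e+02] 0.0006147129852252257 [ 6.34933592e-01 -9.00490415e-02 -3.80460906e-01  1.47347426e-04
 -1.27870334e+00 -4.46780938e-01]
```

Run:
```python
from h import *
a=grab_frame("wrist");b=grab_frame("scene");
for c,f in(("wrist",a),("scene",b)):
    for n,z in dict(wheel_axis=.177,dot_lobe=.177,yellow_dot=.187,pointer=.193,start_top=.187).items():
        for k in pinpoint(c,n)[:1]: print(c,n,round(k["p"],2),np.round(k["location"],1),atz(f,k["location"],z).round(4))
w=cv2.resize(a["pixels"],(480,360));s=cv2.resize(b["pixels"][110:320,270:480],(315,315));s=cv2.copyMakeBorder(s,0,45,0,0,0)
cv2.imwrite("pics/p4.png",cv2.cvtColor(np.hstack([w,s]),cv2.COLOR_RGB2BGR))
```

```text
wrist wheel_axis 0.74 [135.7 225.6] [0.549  0.1019 0.177 ]
wrist dot_lobe 0.71 [144.9 296.4] [0.5388 0.1514 0.177 ]
wrist yellow_dot 0.58 [137.2 285.9] [0.5407 0.1397 0.187 ]
wrist pointer 0.96 [176.9 228.3] [0.5171 0.0935 0.193 ]
scene wheel_axis 0.73 [376.9 227.8] [0.5578 0.107  0.177 ]
scene dot_lobe 0.85 [380.8 219.8] [0.5388 0.1418 0.177 ]
scene yellow_dot 0.65 [380.6 216.1] [0.536 0.143 0.187]
scene pointer 0.87 [363.7 218.3] [0.5196 0.0952 0.193 ]
scene start_top 0.41 [406. 236.] [0.6413 0.1257 0.187 ]
```

View pics/p4.png

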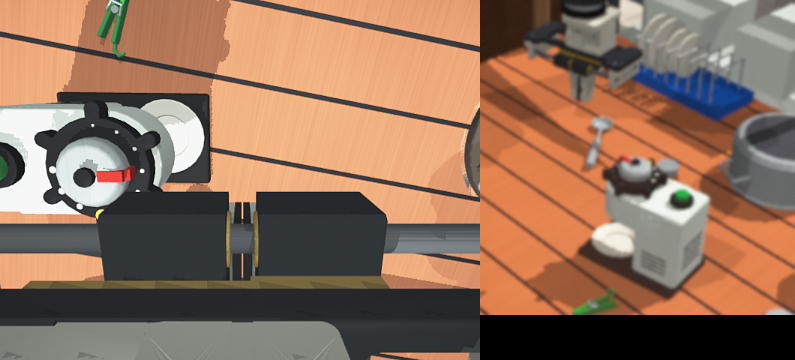

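Run:
```python
from h import *
from scipy.spatial.transform import Rotation as Ro
s=telemetry.get_state();T=Ro.from_euler("xyz",s["ee_rot"]).as_matrix()
ims=[]
for c,cr,k in(("wrist",(200,230,440,400),2),("scene",(290,90,390,190),3.4)):
    f=grab_frame(c);im=cv2.cvtColor(f["pixels"],cv2.COLOR_RGB2BGR)[cr[1]:cr[3],cr[0]:cr[2]]
    im=cv2.resize(im,None,fx=k,fy=k,interpolation=cv2.INTER_CUBIC)
    for x in(-21,-10,0,10,21):
      for y in(-9.5,9.5):
        X=np.array(s["eef_pos"])+T@np.array([x/1e3,y/1e3,0]);C=np.array(f["R"])@X+np.array(f["t"])
        u=((f["fx"]*C[0]/C[2]+f["cx"]-cr[0])*k,(f["fy"]*C[1]/C[2]+f["cy"]-cr[1])*k)
        cv2.circle(im,tuple(int(v) for v in u),3,(255,0,255),-1)
    ims.append(im[:340])
    print(f["fx"])
h=min(i.shape[0] for i in ims);o=np.hstack([i[:h] for i in ims]);print(o.shape);cv2.imwrite("pics/p5.png",o[:, :800])
```

```text
418.5967646405554
550.0331525343319
(340, 820, 3)
```

View pics/p5.png

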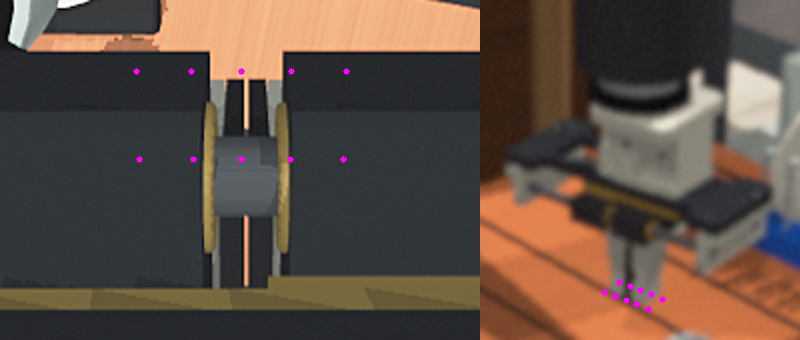

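The crop confirmed the wheel is 3 clicks short (q≈90° in the mill frame, mill yaw ≈10.7°). The wrist view shows the tool ahead of the mill, with the wheel at wrist pixel (136,226). The closed tips span roughly ±19 mm. Next I'll lower the tips in front of the wheel and enter the front gap.

```bash
python3 -m inch '0 0.2 0 -4 0 0 0; 0 0.2 0 -8 0 0 0; 0 0.2 0 -11.2 0 0 0; 0 0.2 0 -11.2 0 0 0; 0 2 0.3 -11.2 0 0 0; 0 3.5 0.6 -11.2 0 0 0; 0 4.5 0.8 -11.2 0 0 0; 0 5.1 0.9 -11.2 0 0 0; 0 5.1 0.9 -11.2 0 0 0' | tail -5
python3 - <<'E'
from h import *
A=np.array([.5485,.099])
p=np.array(telemetry.get_state()["eef_pos"][:2]);d=p-A;print(np.hypot(*d),np.degrees(np.arctan2(d[1],d[0]))%360)
for D in(5,10,14,18,22,26,30,40,50,60,70,80,90):
    a=np.radians(190.8+D);print(D,((A+.069*np.array([np.cos(a),np.sin(a)])-p)*100).round(2))
E
```

```text
t: 4.22
eef_pos: [0.4801, 0.0836, 0.1745]
ee_rot: [-3.142, -0.0, -2.957]
force: [-0.2, -0.1, -0.2]
width: 0.0002
0.07012495569695583 192.6488683093282
5 [ 0.2  -0.34]
10 [ 0.39 -0.91]
14 [ 0.58 -1.36]
18 [ 0.8  -1.79]
22 [ 1.04 -2.2 ]
26 [ 1.32 -2.6 ]
30 [ 1.62 -2.97]
40 [ 2.48 -3.81]
50 [ 3.48 -4.49]
60 [ 4.57 -4.98]
70 [ 5.74 -5.28]
80 [ 6.94 -5.36]
90 [ 8.14 -5.24]
```

No contact yet. First click: push the lobe along the arc.

```bash
python3 -m inch '0 0.2 -0.35 0 0 0 5; 0 0.3 -0.65 0 0 0 8; 0 0.4 -0.9 0 0 0 10; 0 0.5 -1.15 0 0 0 12; 0 0.6 -1.35 0 0 0 14; 0 0.7 -1.6 0 0 0 16; 0 0.8 -1.8 0 0 0 18; 0 0.9 -2 0 0 0 20; 0 1.05 -2.2 0 0 0 22; 0 1.2 -2.4 0 0 0 24; 0 1.35 -2.6 0 0 0 26; 0 1.5 -2.8 0 0 0 28' | tail -5
python3 - <<'E'
from h import *
ims=[]
for c,cr in(("top",(235,130,335,240)),("scene",(320,170,430,280))):
    f=grab_frame(c);im=cv2.cvtColor(f["pixels"],cv2.COLOR_RGB2BGR)[cr[1]:cr[3],cr[0]:cr[2]]
    ims.append(cv2.resize(im,(390,400),interpolation=cv2.INTER_CUBIC))
    for n,z in dict(dot_lobe=.177,yellow_dot=.187,pointer=.193,start_top=.187).items():
        for k in pinpoint(c,n)[:1]: 
            X=atz(f,k["location"],z);d=X[:2]-[.5485,.099];print(c,n,round(k["p"],2),X.round(4),"q",(np.degrees(np.arctan2(d[1],d[0]))-10.7).round(1))
cv2.imwrite("pics/p6.png",np.hstack(ims))
E
```

```text
t: 5.72
eef_pos: [0.4943, 0.0553, 0.1744]
ee_rot: [3.141, -0.001, -2.467]
force: [-1.1, -0.5, 0.0]
width: 0.0006
top start_top 0.63 [0.6462 0.1159 0.187 ] q -0.9
scene yellow_dot 0.9 [0.5348 0.1351 0.187 ] q 100.1
scene pointer 0.58 [0.5171 0.1052 0.193 ] q 158.1
scene start_top 0.46 [0.6368 0.1311 0.187 ] q 9.3
```

View pics/p6.png

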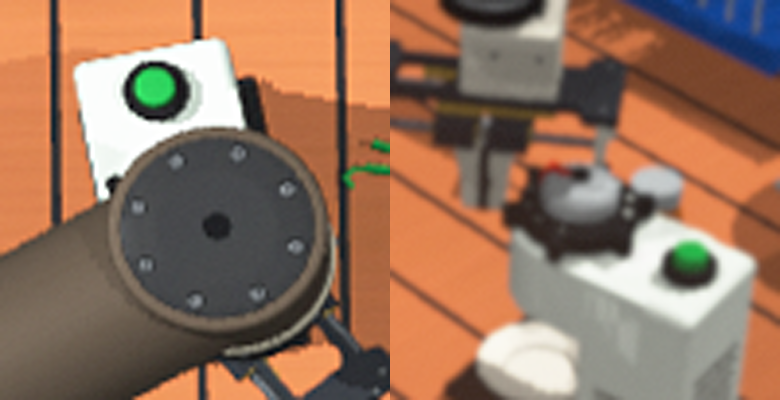

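Run:
```python
from h import *
f=grab_frame("wrist");save(f,"p7.png")
for n,z in dict(wheel_axis=.177,dot_lobe=.177,yellow_dot=.187,pointer=.193,start_top=.187).items():
    for k in pinpoint("wrist",n)[:1]:
        X=atz(f,k["location"],z);d=X[:2]-[.5485,.099];print(n,round(k["p"],2),np.round(k["location"]),X.round(4),"q",(np.degrees(np.arctan2(d[1],d[0]))-10.7).round(1))
print(telemetry.get_state()["force"])
```

```text
[-1.64569193 -1.91383072  0.63458509]
```

View pics/p7.png

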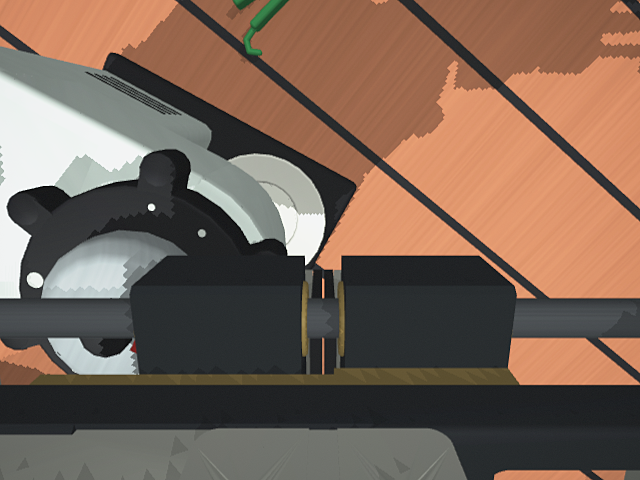

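The wrist view shows lobes at about (165,165), (38,205) and (272,250). The carriers hide the dot. I'll work out the lobe angle from those.

```bash
cat >> h.py <<'E'
def ang(f,p,z=.186,A=(.5485,.099)):
    d=atz(f,p,z)[:2]-np.array(A);return np.round([np.hypot(*d),np.degrees(np.arctan2(d[1],d[0]))-10.7],3)
E
python3 - <<'E'
from h import *
f=grab_frame("wrist")
for p in((165,165),(38,202),(275,250),(152,207),(202,233),(35,280)): print(p,ang(f,p))
E
```

```text
(165, 165) [ 5.3000e-02 -7.7528e+01]
(38, 202) [  0.05 -21.71]
(275, 250) [ 5.50000e-02 -1.30764e+02]
(152, 207) [ 3.7000e-02 -7.4663e+01]
(202, 233) [ 3.70000e-02 -1.05606e+02]
(35, 280) [ 0.039 15.629]
```

```bash
python3 -m inch '0 0.2 -0.15 0 0 0 2; 0 0.35 -0.3 0 0 0 4; 0 0.5 -0.5 0 0 0 6; 0 0.5 -0.5 0 0 0 6;0 0.5 -0.5 0 0 0 6' | tail -5
python3 - <<'E'
from h import *
f=grab_frame("wrist");save(f,"p8.png",(0,100,400,400))
E
```

```text
t: 7.2
eef_pos: [0.5002, 0.0508, 0.1745]
ee_rot: [-3.141, 0.0, -2.364]
force: [0.6, 0.3, -0.5]
width: 0.0005
```

View pics/p8.png

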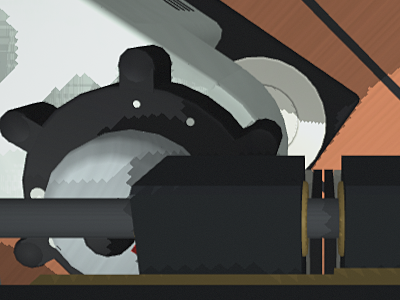

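It shows lobe tops at full-image (145,162), (25,222) and (262,235).

Run:
```python
from h import *
f=grab_frame("wrist")
for p in((145,162),(25,222),(262,235),(137,204),(190,222),(37,294)): print(p,ang(f,p))
s=telemetry.get_state()
p=np.array(s["eef_pos"][:2]);A=np.array([.5485,.099]);d=p-A;print(np.hypot(*d),(np.degrees(np.arctan2(d[1],d[0]))-190.8)%360)
for D in(38,42,46,48,50,52,54,56,58,60,62,64,66):
    a=np.radians(190.8+D);print(D,((A+.069*np.array([np.cos(a),np.sin(a)])-p)*100).round(2))
```

```text
(145, 162) [ 5.2000e-02 -6.3024e+01]
(25, 222) [ 0.05  -3.968]
(262, 235) [ 5.30000e-02 -1.16976e+02]
(137, 204) [ 3.7000e-02 -5.9003e+01]
(190, 222) [ 3.7000e-02 -8.9684e+01]
(37, 294) [ 0.04  30.203]
0.06839243027670248 34.08590293582529
38 [ 0.3  -0.37]
42 [ 0.67 -0.67]
46 [ 1.07 -0.95]
48 [ 1.27 -1.08]
50 [ 1.48 -1.2 ]
52 [ 1.69 -1.31]
54 [ 1.91 -1.42]
56 [ 2.13 -1.52]
58 [ 2.35 -1.61]
60 [ 2.58 -1.69]
62 [ 2.81 -1.76]
64 [ 3.04 -1.83]
66 [ 3.27 -1.89]
```

One click in (q=120°). Second click.

```bash
python3 -m inch '0 0.3 -0.35 0 0 0 4; 0 0.65 -0.65 0 0 0 8; 0 1.05 -0.95 0 0 0 12; 0 1.25 -1.1 0 0 0 14; 0 1.5 -1.2 0 0 0 16; 0 1.7 -1.3 0 0 0 18; 0 1.9 -1.4 0 0 0 20; 0 2.15 -1.5 0 0 0 22; 0 2.35 -1.6 0 0 0 24; 0 2.6 -1.7 0 0 0 26; 0 2.8 -1.75 0 0 0 28; 0 3.05 -1.8 0 0 0 30' | tail -5
python3 -m inch '0 0 0 0 0 0 0;0 0 0 0 0 0 0;0 0 0 0 0 0 0' | tail -5
python3 - <<'E'
from h import *
f=grab_frame("wrist");save(f,"p9.png",(0,100,400,400))
s=telemetry.get_state()
p=np.array(s["eef_pos"][:2]);A=np.array([.5485,.099]);d=p-A;print(np.hypot(*d),(np.degrees(np.arctan2(d[1],d[0]))-190.8)%360)
for D in(68,72,76,78,80,82,84,86,88,90,92,94):
    a=np.radians(190.8+D);print(D,((A+.069*np.array([np.cos(a),np.sin(a)])-p)*100).round(2))
E
```

```text
t: 8.8
eef_pos: [0.5307, 0.0328, 0.1745]
ee_rot: [-3.141, -0.0, -1.839]
force: [0.1, -0.5, -0.3]
width: 0.0005
t: 9.18
eef_pos: [0.5306, 0.0328, 0.1745]
ee_rot: [-3.141, -0.0, -1.84]
force: [0.6, -0.8, 0.8]
width: 0.0005
0.06851666373498874 64.09176052135302
68 [ 0.45 -0.15]
72 [ 0.92 -0.23]
76 [ 1.4  -0.27]
78 [ 1.64 -0.28]
80 [ 1.88 -0.28]
82 [ 2.12 -0.28]
84 [ 2.36 -0.26]
86 [ 2.6  -0.24]
88 [ 2.84 -0.2 ]
90 [ 3.08 -0.16]
92 [ 3.31 -0.11]
94 [ 3.55 -0.06]
```

View pics/p9.png

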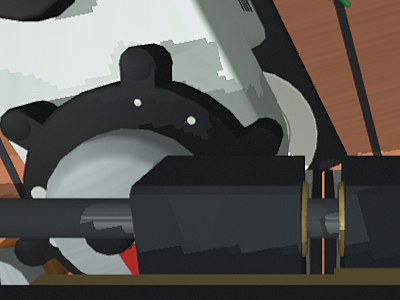

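The picture has the same lobe layout relative to the tool (dots at full-image (137,202) and (191,221)), so it clicked again and q=150°. Third click, the same 30° arc.

```bash
python3 -m inch '0 0.45 -0.15 0 0 0 4; 0 0.9 -0.25 0 0 0 8; 0 1.4 -0.25 0 0 0 12; 0 1.65 -0.3 0 0 0 14; 0 1.9 -0.3 0 0 0 16; 0 2.1 -0.3 0 0 0 18; 0 2.35 -0.25 0 0 0 20; 0 2.6 -0.25 0 0 0 22; 0 2.85 -0.2 0 0 0 24; 0 3.1 -0.15 0 0 0 26; 0 3.3 -0.1 0 0 0 28; 0 3.55 -0.05 0 0 0 30' | tail -5
python3 -m inch '0 0 0 0 0 0 0;0 0 0 0 0 0 0;0 0 0 0 0 0 0' | tail -5
python3 - <<'E'
from h import *
f=grab_frame("wrist");save(f,"p10.png",(0,100,400,400))
for p in((137,204),(190,222)): print(p,ang(f,p))
E
```

```text
t: 10.72
eef_pos: [0.5663, 0.0325, 0.1746]
ee_rot: [-3.141, -0.0, -1.313]
force: [-0.4, 0.3, -0.2]
width: 0.0002
t: 11.1
eef_pos: [0.5663, 0.0325, 0.1746]
ee_rot: [-3.141, 0.0, -1.314]
force: [0.7, 0.5, -0.2]
width: 0.0006
(137, 204) [0.038 2.378]
(190, 222) [  0.037 -27.909]
```

View pics/p10.png

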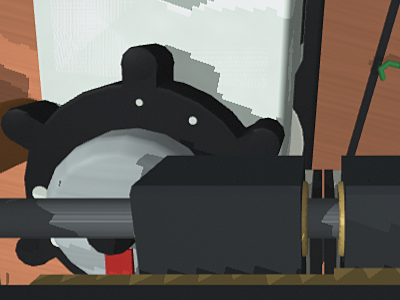

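Third click confirmed: the dots sit at the same pixels after another 30°. Retreat, rise, and go above the button.

```bash
python3 -m inch '0 0.5 -2 0 0 0 0; 0 1.3 -4.8 0 0 0 0; 0 1.3 -4.8 4 0 0 0; 0 1.3 -4.8 9 0 0 0; 0 1.3 -4.8 13 0 0 0;0 1.3 -4.8 13 0 0 0' | tail -5
python3 - <<'E'
from h import *
ims=[]
for c,cr in(("top",(235,130,335,240)),("wrist",(0,0,640,480))):
    f=grab_frame(c);im=cv2.cvtColor(f["pixels"],cv2.COLOR_RGB2BGR)[cr[1]:cr[3],cr[0]:cr[2]]
    ims.append(cv2.resize(im,(390,400),interpolation=cv2.INTER_CUBIC))
    for n,z in dict(dot_lobe=.177,yellow_dot=.187,pointer=.193,start_top=.187).items():
        for k in pinpoint(c,n)[:1]: print(c,n,round(k["p"],2),atz(f,k["location"],z).round(4),ang(f,k["location"],z))
cv2.imwrite("pics/p11.png",np.hstack(ims))
E
```

```text
t: 11.9
eef_pos: [0.5808, -0.0154, 0.3085]
ee_rot: [-3.134, -0.001, -1.314]
force: [-1.2, 0.2, -0.3]
width: 0.0005
top dot_lobe 0.65 [0.5012 0.0828 0.177 ] [ 5.00000e-02 -1.71806e+02]
top yellow_dot 0.79 [0.5042 0.0882 0.187 ] [ 4.60000e-02 -1.76998e+02]
top pointer 0.81 [0.5137 0.0853 0.193 ] [ 3.70000e-02 -1.69255e+02]
wrist yellow_dot 0.76 [0.5085 0.0923 0.187 ] [ 4.1000e-02 -1.8119e+02]
wrist pointer 0.83 [0.5174 0.0965 0.193 ] [ 3.10000e-02 -1.86058e+02]
wrist start_top 0.59 [0.6451 0.1182 0.187 ] [0.099 0.512]
```

View pics/p11.png

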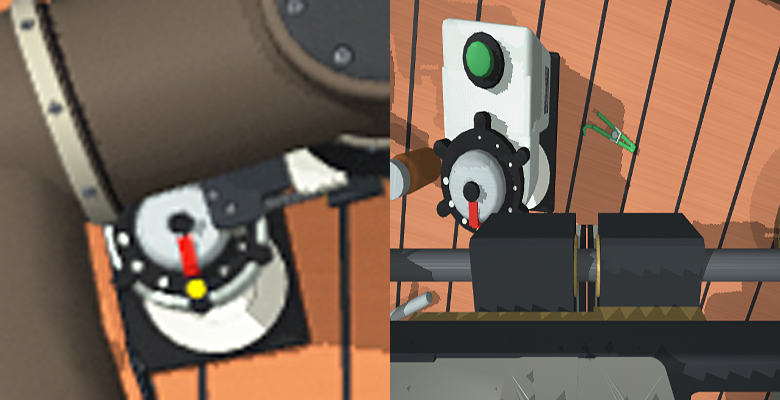

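The top view shows the yellow dot right at the tip of the red pointer (crop (195,288)). Now to the button.

```bash
python3 -m inch '0 2 4.4 0 0 0 -1; 0 4.2 8.9 0 0 0 -3; 0 6.2 13.2 0 0 0 -4; 0 6.2 13.2 -3 0 0 -4; 0 6.2 13.2 -7 0 0 -4; 0 6.2 13.2 -10 0 0 -4; 0 6.2 13.2 -11 0 0 -4; 0 6.2 13.2 -11 0 0 -4' | tail -5
```

```text
t: 13.4
eef_pos: [0.6413, 0.1164, 0.194]
ee_rot: [3.141, -0.001, -1.383]
force: [-0.2, -0.1, 1.0]
width: 0.0004
```

```bash
python3 -m inch '0 0 0 -0.4 0 0 0; 0 0 0 -0.7 0 0 0; 0 0 0 -0.9 0 0 0; 0 0 0 -1.1 0 0 0; 0 0 0 -1.3 0 0 0; 0 0 0 -1.3 0 0 0; 0 0 0 -1.3 0 0 0' | tail -5
```

```text
t: 14.28
eef_pos: [0.6417, 0.1165, 0.1814]
ee_rot: [-3.142, -0.0, -1.383]
force: [1.3, 0.8, 4.2]
width: 0.0004
```

```bash
python3 -m inch '0 0 0 -0.1 0 0 0; 0 0 0 -0.15 0 0 0; 0 0 0 -0.2 0 0 0; 0 0 0 -0.2 0 0 0; 0 0 0 -0.2 0 0 0' | tail -5
```

```text
t: 14.9
eef_pos: [0.6418, 0.1165, 0.1812]
ee_rot: [-3.14, -0.001, -1.383]
force: [-3.6, 1.7, 13.6]
width: 0.0004
```

The force rose to 13.6 N with no further travel, so the button is on its stop. Release and retreat.

```bash
python3 -m inch '0 0 0 0.5 0 0 0; 0 0 0 1.5 0 0 0; 0 0 0 5 0 0 0; 0 0 0 10 0 0 0; 0 5 -5 12 0 0 0; 0 5 -10 12 0 0 0; 0 5 -15 12 0 0 0; 0 5 -20 12 0 0 0;0 5 -20 12 0 0 0;0 5 -20 12 0 0 0' | tail -5
python3 - <<'E'
from h import *
f=grab_frame("top");save(f,"p12.png",(200,110,400,250),4)
for n,z in dict(dot_lobe=.177,yellow_dot=.187,pointer=.193,start_top=.187).items():
    for k in pinpoint("top",n)[:1]: print(n,round(k["p"],2),atz(f,k["location"],z).round(4),ang(f,k["location"],z))
E
```

```text
t: 16.15
eef_pos: [0.6915, -0.0837, 0.3007]
ee_rot: [-3.141, -0.0, -1.384]
force: [-0.5, -0.2, -0.4]
width: 0.0003
dot_lobe 0.32 [ 0.5791 -0.4487  0.177 ] [  0.549 -97.507]
```

View pics/p12.png

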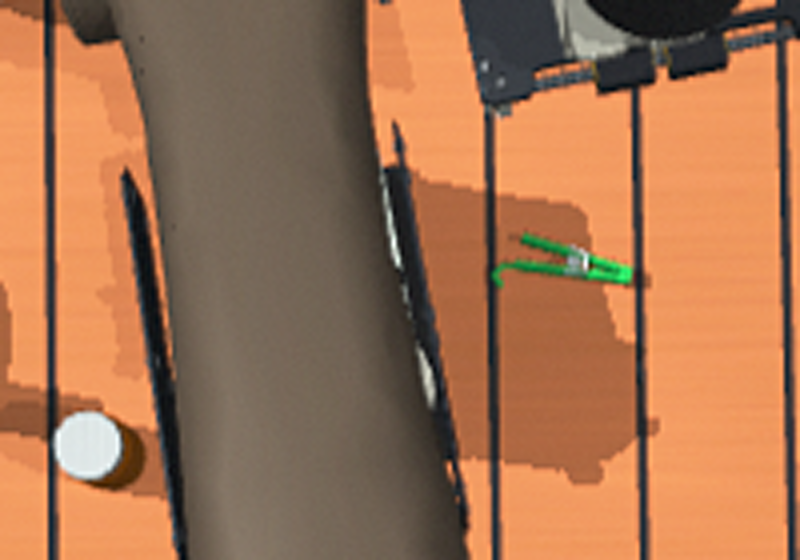

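The upper arm hides the mill in this picture, while the jar and clip still stand where they were. I'll swing farther away and check numerically by colour.

```bash
python3 -m inch '0 -3 -5 0 0 0 0; 0 -6 -10 0 0 0 0; 0 -10 -15 0 0 0 0; 0 -14 -20 0 0 0 0; 0 -18 -25 0 0 0 0; 0 -22 -30 0 0 0 0; 0 -26 -35 0 0 0 0; 0 -30 -40 0 0 0 0; 0 -30 -40 0 0 0 0; 0 -30 -40 0 0 0 0' | tail -5
python3 - <<'E'
from h import *
f=grab_frame("top");im=f["pixels"]
h=cv2.cvtColor(im,cv2.COLOR_RGB2HSV).astype(int);H,S,V=h[...,0],h[...,1],h[...,2]
box=np.zeros(H.shape,bool);box[140:235,250:315]=1
for n,m,z in(("green",(H>45)&(H<80)&(S>150)&(V>60),.187),("yellow",(H>22)&(H<35)&(S>150)&(V>120),.187),("red",((H<4)|(H>176))&(S>190)&(V>120),.195)):
    m=m&box;ys,xs=np.nonzero(m);c=(xs.mean(),ys.mean());print(n,m.sum(),np.round(c,1),atz(f,c,z).round(4),ang(f,c,z))
for n,z in dict(dot_lobe=.177,yellow_dot=.187,pointer=.193,start_top=.187,mill=0,jar_center=.05).items():
    for k in pinpoint("top",n)[:1]: print(n,round(k["p"],2),np.round(k["location"],1),atz(f,k["location"],z).round(4),ang(f,k["location"],z))
E
```

```text
t: 17.65
eef_pos: [0.3917, -0.4824, 0.3011]
ee_rot: [-3.14, -0.0, -1.382]
force: [-0.2, 0.1, -0.1]
width: 0.0003
green 99 [274.1 153.7] [0.6414 0.1148 0.187 ] [ 0.094 -1.058]
yellow 21 [285. 209.] [0.5071 0.0903 0.187 ] [ 4.20000e-02 -1.78852e+02]
red 32 [282.8 200.4] [0.5271 0.0947 0.195 ] [ 2.20000e-02 -1.79343e+02]
dot_lobe 0.64 [132.  188.9] [0.5634 0.4618 0.177 ] [ 0.363 76.94 ]
yellow_dot 0.56 [284.8 208.9] [0.5074 0.0908 0.187 ] [ 4.2000e-02 -1.7942e+02]
pointer 0.9 [283.9 207.3] [0.5107 0.0925 0.193 ] [ 3.80000e-02 -1.80994e+02]
start_top 0.56 [274.9 152.5] [0.6442 0.1128 0.187 ] [ 0.097 -2.483]
mill 0.72 [285.9 196.9] [0.5588 0.099  0.    ] [ 1.0000e-02 -1.0927e+01]
jar_center 0.57 [223.9 222.2] [0.4888 0.26   0.05  ] [ 0.172 99.658]
```

All in place: the dot is at −179°, in line with the pointer, and the mill hasn't moved.

```bash
python3 -c "
from station import arm;print(arm.job_done())"
```

```text
the job is handed in; nothing more can be done
None
```

The mill is set to coarse, the start button has been pressed and released, and the job is handed in at about 18 s of the 72 s allowed. No verdict was reported.

- **Wheel:** it began three clicks short. I turned it anticlockwise one click at a time with the closed fingertips, checking each click in the wrist picture. The top camera then showed the yellow dot at the red pointer before I touched the button.
- **Button:** I pressed the green button until it hit its stop. The force rose to 13.6 N with no further travel, and I then let it spring back up.
- **Last check, wheel and mill:** the yellow dot sat at −179° in the mill's frame, in line with the pointer. The button and pointer were within 1 mm of where they started, so the mill had not moved.
- **Last check, around it and the tool:** the jar and clip had not visibly moved, and the force on the tool was near zero.
- **Checks that failed or disagreed:**
  - One late top picture was blocked by the arm, so I moved the arm aside and measured again.
  - In that last check the detector placed `dot_lobe` far from the mill, on the pot. I discarded it because the colour measurement and the `yellow_dot` detection agreed.
  - I did not measure the saucer, pot, basket, lid or spoon separately at the end. The arm stayed clear of them.
  - That the button came back up is inferred from its unchanged position from above, not measured as height.

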